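# Settle a mirror plate on its cone, groove and flat seats

## Task

Pick up the mirror plate by its block, set it on the alignment stage with its three ball feet settled fully home in the seats (one ball in the cone, one in the groove, one on the recessed flat), and let go so that it rests there on its own. The stage top was left off centre, so feel for the seats gently, without forcing the plate down on the stage or shoving it, and leave the bench things near by alone.

Things in the scene. Friction and masses are not known exactly. Their poses are not given: they have to be found in the camera images.
- mirror_plate: Loose plate, 0.28 to 0.46 kg: aluminium, 104 (x) x 92 (y) x 10 mm, on three steel ball feet of 12 mm diameter, with a dark upright block in its middle. Origin level with the undersides of the balls, below the middle of plate and block; z up. Plate from z 14 to 24 mm, block from 24 to 75 mm. It starts standing on its feet on the worktop.
- grip (a point): Point inside the dark block on the plate, at plate x 0, y 0, z 60 mm (15 mm below the block's top). The block is 34 (x) x 26 (y) mm and has a small round mirror on its -x face; grip it across its 26 mm, along the plate's y. Axes as the plate's.
- foot_cone (a point): Centre of the ball foot that belongs in the cone, at plate x -38, y -32, z 6 mm; ball radius 6 mm. Axes as the plate's.
- foot_groove (a point): Centre of the ball foot that belongs in the V groove, at plate x +38, y -32, z 6 mm. Axes as the plate's.
- foot_flat (a point): Centre of the ball foot that belongs on the flat, at plate x 0, y +32, z 6 mm. Axes as the plate's.
- stage: Dark steel foot, 150 (x) x 140 (y) x 14 mm, of a manual alignment stage, fixed to the worktop; origin at the centre of its underside, z up. On it two slides, then the aluminium stage top, 136 x 124 mm, its upper face at z 56 mm. NOT MEASURED: the stage top stands up to 8 mm off centre in x and in y and turned about z by up to 0.07 rad; it is stiff and stays so.
- cone_nominal (a point): Fixed to the stage's foot at x -38, y -32, z 56 mm: where the mouth of the cone would be if the stage top were centred. The cone has 90 degrees included angle and a round mouth 14 mm wide in the flat upper face. A wall that the ball touches pushes it towards the cone's axis. The seats are dry: friction 0.3 to 0.5, so a ball can stick part way down a wall. Axes as the stage's.
- groove_nominal (a point): Fixed to the stage's foot at x +38, y -32, z 56 mm: where the middle of the V groove would be if the stage top were centred. 90 degrees included angle, 14 mm wide at the upper face, 32 mm long along the stage top's x: it points at the cone, 76 mm away. Axes as the stage's.
- flat_nominal (a point): Fixed to the stage's foot at x 0, y +32, z 56 mm: where the middle of the flat seat would be if the stage top were centred: the floor of a round recess 36 mm across, 4.5 mm deep. In every seat a ball sinks 4.5 mm below the upper face: home, the ball centres are 57.5 mm above the stage's origin and the plate is level; on the upper face, 62 mm.
- dropper_bottle: Amber dropper bottle, 38 mm across, 106 mm tall, origin at its underside; leave it alone.
- timer: Small white bench timer, 58 x 66 x 19 mm, origin at its underside; leave it alone.
- tape_blue: Small roll of blue tape lying flat, 46 mm across, 25 mm tall, origin at its underside; leave it alone.
Mind the look-alikes: they are no part of the job. What is shaped like the mirror_plate but brown or green is not meant.

How it is judged (in metres and radians):
On the way:
1. the mirror plate is lifted clear of the worktop (height (world z) of mirror_plate above 0.03 m), for 0.1 s.
At the end, for the whole second after the job is handed in: The mirror plate rests upright and still on the stage, let go, each of its three ball feet home in its own seat: ball centres 55.5 to 58.7 mm above the stage's origin (home is 57.5), plate level within 0.05 rad, centre within 20 mm of the stage's and x axes within 0.15 rad (z of foot_cone in the frame of stage between 0.0555 and 0.0587 m and z of foot_groove in the frame of stage between 0.0555 and 0.0587 m and z of foot_flat in the frame of stage between 0.0555 and 0.0587 m and horizontal distance between mirror_plate and stage below 0.02 m and angle between the x axis of mirror_plate and the x axis of stage, either way round below 0.15 rad and angle between mirror_plate's own z axis and vertical below 0.05 rad and contact force between mirror_plate and the arm below 0.1 N and contact force between mirror_plate and the fingers below 0.1 N and linear speed of mirror_plate below 0.01 m/s); the robot touches nothing.
It fails at once if the plate is pressed or knocked against the stage with more than 40 N (contact force between mirror_plate and stage above 40 N).
It fails at once if the gripper or arm pushes on the stage itself with more than 15 N (contact force between any of the fingers, the arm and stage above 15 N).
It fails at once if the plate is tipped by more than 0.5 rad (angle between mirror_plate's own z axis and vertical above 0.5 rad).
It fails at once if the dropper bottle, timer or tape is shifted by more than 20 mm (distance of any of dropper_bottle, timer, tape_blue from where it was at the start of the episode above 0.02 m).
It also fails if it takes over 61 s, if anything falls off the work surface, if the arm or the gripper's body presses on something with over 40 N, if the wrist force passes 120 N, or if a joint passes its speed limit or range.

## Robot

A 6-joint arm with a two-finger parallel gripper is mounted at the origin on a cart in front of the work surface, level with it; the furniture and walls round the work are solid. World frame = base frame: x ahead of the robot, y to its left, z up, the work surface at z = 0. Lengths are in m, angles in degrees, forces in N, time in s.
With the tool pointing down it reaches from about 0.325 to 0.775 m from the base axis. Payload 5.5 kg.
Tool frame: the origin (TCP) lies at the centre of the arm's flange, where the gripper is bolted on; the fingertips stand 182 mm ahead of it and the grasp point (between the pads) lies 163 mm ahead of it; z points along the fingers, y is the direction in which the jaws open and shut (so a half turn about z gives the same grasp; the last joint's range is limited). The gripper opens to 88 mm and grips with 3 to 60 N. Pads are 20 mm wide; open, the fingers measure 115 mm over their backs; the gripper's body (75 mm by 178 mm) begins 61 mm behind the grasp point.
Start: joints at [65.22, 5.22, 70.514, -0, 104.267, -3.249], TCP at [0.22, 0.558, 0.405] pointing down, gripper open.
Joint ranges: [-164.24, 164.24], [-49.07, 125.15], [9.68, 141.18], [-86.29, 266.29], [3.28, 154.24], [-151.56, 151.56]. Speed limits (degrees/s): [147.25, 147.25, 172.46, 180, 180, 180].

## Interface

Orientations are given as [roll, pitch, yaw] about the fixed x, y, z axes, in that order (R = Rz(yaw) Ry(pitch) Rx(roll)).
In Python, from station import r gives the robot as it stands. The module is installed in compiled form; this text tells all that it offers. Calls block until the motion is done:
- r.reach(position, orientation): joint-space move of the TCP to a pose.
- r.servo_line(position, rotation=None, speed=0.15): straight line of the TCP; rotation=None keeps the orientation; speed is the mean speed in m/s.
- r.move_joints(angles): joint-space move.
- r.let_go() and r.grab(squeeze=None): open the fingers fully, or close them until they stop; squeeze is the grip in N (None keeps the last).
- r.wait(seconds).
- r.inverse_kinematics(position, orientation): joint angles nearest the present ones, or None.
- r.sense(): the state.
- r.snapshot(name): name is "scene" or "top" or "wrist"; returns a dict with "frame" (420x560x3 uint8, red, green, blue), "fx", "fy", "cx", "cy" (pixels), "R" (3x3) and "t" (3): a world point X has camera coordinates R X + t. Camera axes: x right, y down, z forward; pixel columns grow to the right and rows downward; lengths in m; the calibration is good to about 2 mm. A picture is of the moment at which its call begins. There is no depth.
A pose or a line that the arm cannot do raises r.IKError and nothing moves.
- r.hand_in(): hands the job in, once; it reports no verdict.
The state is a dict: "clock": time; "joints": joint angles; "joint_vel": joint speeds; "joint_torque": joint torques, N m; "tcp_pos": TCP position; "orientation": TCP orientation; "contact_force": force on the tool from outside, world axes, zero at the start; "torque": the same for the moment, N m; "opening": finger opening in m.
Only numpy, scipy, OpenCV 4.12 (cv2) and the standard library are available. Lean on these libraries where they do the work, as an engineer would, in place of code of your own. Each camera call takes 0.05 s, during which the arm holds its last target. There are 200 camera calls.

## Working session

There is one attempt and no reset: what is moved stays moved. The work goes in short steps, each a Python script; the robot and the scene stay as the last script left them, time stands still between calls to the robot, and variables do not carry over. Pictures are saved under pics/ and viewed, about 8 in all and at most 12, crops included, and the job is handed in when it is done.

```bash
mkdir -p pics
cat > h.py <<'E'
import numpy as np, cv2
from station import r
def snap(n,f,crop=None,s=1):
    d=r.snapshot(n); im=d["frame"][:,:,::-1]
    np.savez('pics/'+f+'.npz',**d)
    if crop: x0,y0,x1,y1=crop; im=im[y0:y1,x0:x1]
    im=cv2.resize(im,None,fx=s,fy=s,interpolation=cv2.INTER_CUBIC)
    cv2.imwrite('pics/'+f+'.png',im); return d
def ray(d,u,v,z):
    R=np.array(d["R"]);t=np.array(d["t"]);c=-R.T@t
    w=R.T@np.array([(u-d["cx"])/d["fx"],(v-d["cy"])/d["fy"],1.]); return c+w*(z-c[2])/w[2]
def proj(d,X):
    p=np.array(d["R"])@np.array(X)+np.array(d["t"]); return [float(d["fx"]*p[0]/p[2]+d["cx"]),float(d["fy"]*p[1]/p[2]+d["cy"])]
E
python3 - <<'E'
from h import *
for n in("top","scene"):
    d=snap(n,n+"0"); print(n,d["fx"],d["cx"],d["cy"],-np.array(d["R"]).T@np.array(d["t"]))
s=r.sense();print(s["orientation"],s["tcp_pos"],s["clock"],s["contact_force"],s["opening"])
E
```

```text
top 386.16701182148864 283.42989922190833 215.68987749755087 [0.50055973 0.0230421  1.26724869]
scene 511.1193617417451 286.26285866765454 205.10135709592456 [-0.38384395 -0.58961256  0.85440147]
[-1.79902416e+02 -5.33794900e-03  1.58468382e+02] [0.22023475 0.55817592 0.40364852] 0.1 [ 0.18107942 -0.11935694 -0.36581086] 0.08756129698962646
```

View pics/top0.png

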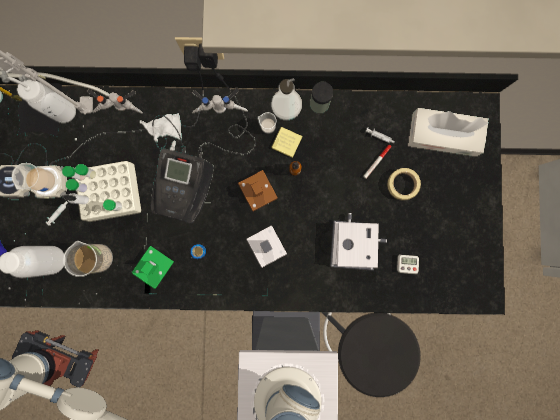

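View pics/scene0.png

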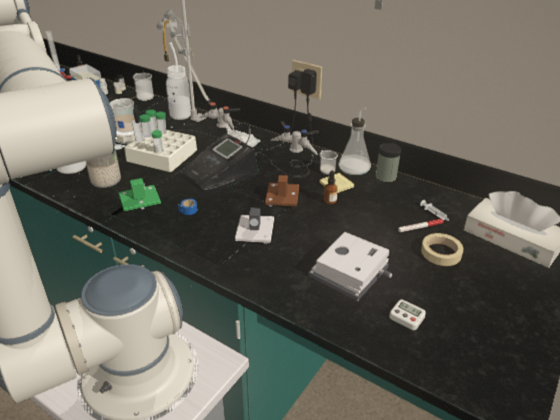

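Look-alikes in the top view are the brown plate (258,190) and the green plate (153,267). The silver plate with the dark block at (266,247) is the one I want. The stage is at (357,245), with its flat recess at (348,244) or thereabouts. I'll check both in enlarged crops.

Run:
```python
import cv2,numpy as np
a=cv2.imread('pics/top0.png')
p=lambda x0,y0:cv2.resize(a[y0:y0+70,x0:x0+70],None,fx=8,fy=8,interpolation=cv2.INTER_CUBIC)[:, :400*2]
A=a[220:275,240:295];B=a[205:280,320:395]
o=np.hstack([cv2.resize(A,(400,400),interpolation=cv2.INTER_CUBIC),cv2.resize(B,(400,400),interpolation=cv2.INTER_CUBIC)])
s=cv2.imread('pics/scene0.png')
C=s[200:255,225:285];D=s[225:300,305:400]
cv2.imwrite('pics/c1.png',o)
o2=np.hstack([cv2.resize(C,(400,367),interpolation=cv2.INTER_CUBIC),cv2.resize(D,(400,367),interpolation=cv2.INTER_CUBIC)])
cv2.imwrite('pics/c2.png',o2)
```

```text
(no output)
```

View pics/c1.png

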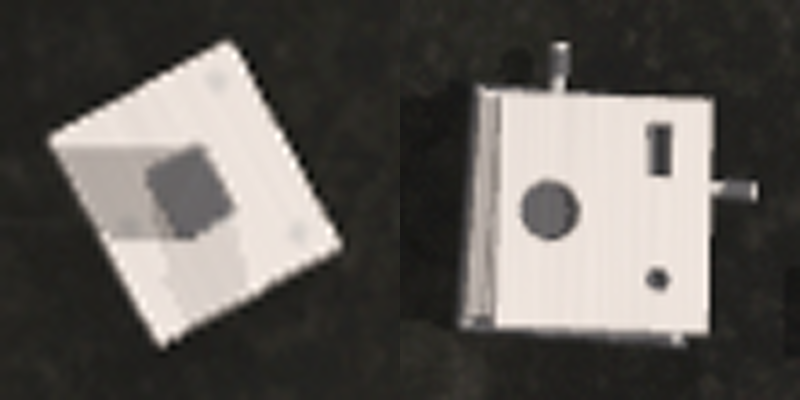

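View pics/c2.png

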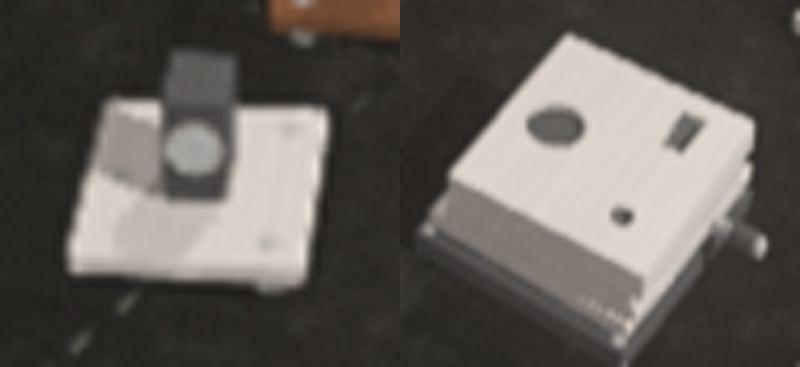

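The close crop confirms the silver plate. The dark block is at its middle and the mirror faces the -x side, towards the base. Foot marks are at crop (298,232) cone, (215,80) groove and (130,225) flat. The stage's cone is at (657,279), its groove at (660,150) and its flat at (550,210). Next I'll compute the poses and take wrist views.

```bash
cat >> h.py <<'E'
def fit(P,Q):
    "2D rigid P->Q: returns yaw(deg), t, residuals"
    P=np.array(P)[:,:2];Q=np.array(Q)[:,:2];p=P-P.mean(0);q=Q-Q.mean(0)
    a=np.arctan2((p[:,0]*q[:,1]-p[:,1]*q[:,0]).sum(),(p*q).sum())
    M=np.array([[np.cos(a),-np.sin(a)],[np.sin(a),np.cos(a)]]);t=Q.mean(0)-M@P.mean(0)
    return np.degrees(a),t,(Q-(P@M.T+t))*1e3
F=[(-.038,-.032),(.038,-.032),(0,.032)]
E
python3 - <<'E'
from h import *
d=dict(np.load('pics/top0.npz'))
f=55/400;g=75/400
pl=[ray(d,240+x*f,220+y*f,.024) for x,y in((298,232),(215,80),(130,225))]
pc=[ray(d,240+x*f,220+y*f,.024) for x,y in((162,347),(342,245),(230,40),(48,138))]
st=[ray(d,320+x*g,205+y*g,.056) for x,y in((657,279),(660,150),(550,210))]
print(fit(F,pl));print(np.mean(pc,0));print(fit(F,st))
a,t,_=fit(F,st); b,tp,_=fit(F,pl)
for nm,p,yaw in(("stage",t,a),("plate",np.mean(pc,0)[:2],b)):
    for y in (yaw,yaw+180): print(nm,r.inverse_kinematics([p[0],p[1],.40],[180,0,y]))
r.reach([t[0],t[1],.42],[180,0,a])   # low residual yaw choice
s=r.sense();print(s["clock"],s["joints"],s["contact_force"])
snap("wrist","w1",s=1)
E
```

```text
(np.float64(29.552864486378876), array([0.48852624, 0.07362704]), array([[-0.26795508,  0.01646504],
       [ 0.05046015,  0.28010577],
       [ 0.21749493, -0.29657081]]))
[0.48781391 0.07256457 0.024     ]
(np.float64(-1.8001419035851125), array([ 0.50107219, -0.44953802]), array([[ 0.3340555 ,  0.29693584],
       [-0.06333793, -0.13811305],
       [-0.27071757, -0.1588228 ]]))
stage [-4.47920247e+01  1.68494653e+01  5.78878614e+01 -2.54444375e-14
  1.05262673e+02  4.70081172e+01]
stage [ -44.79202475   16.84946531   57.88786137    0.          105.26267332
 -132.99188284]
plate [ 4.50785301e+00 -1.13085759e+01  8.69349071e+01 -2.54444375e-14
  1.04373669e+02  6.49549885e+01]
plate [   4.50785301  -11.3085759    86.9349071     0.          104.37366879
 -115.04501148]
3.7333 [-4.47264307e+01  1.72200650e+01  5.54064443e+01  9.38654065e-03
  1.07372671e+02  4.70062709e+01] [-0.3675999   0.47760895  0.08867147]
```

View pics/w1.png

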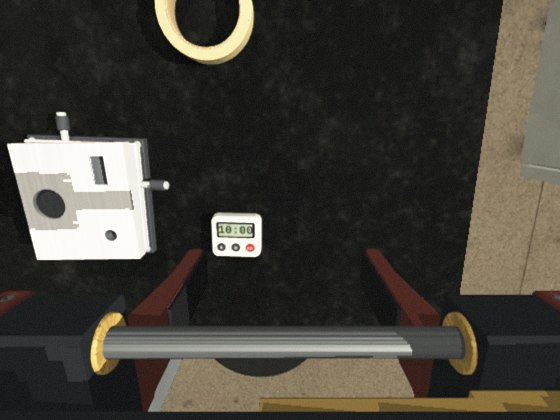

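I forgot the 400 px offset of the right half of the crop, so the stage's y was wrong; it should be about -0.215. The wrist view shows the stage at left (85,200) and the timer at (237,235). I'll correct this and take a wrist view closer in.

Run:
```python
from h import *
d=dict(np.load('pics/top0.npz')); g=75/400
st=[ray(d,320+(x-400)*g,205+y*g,.056) for x,y in((657,279),(660,150),(550,210))]
a,t,res=fit(F,st);print(a,t,res)
w=dict(np.load('pics/w1.npz'));s=r.sense();tc=np.array(s["tcp_pos"])
z=.36
off=ray(w,280,170,.056+tc[2]-z)[:2]-tc[:2]   # ray scaled as if camera lowered
p=t-off;print(off,p)
try: r.reach([p[0],p[1],z],[180,0,a])
except r.IKError: print("IK"); r.reach([max(p[0],.40),p[1],z],[180,0,a])
r.wait(.3)
w=snap("wrist","w2")
q=[proj(w,[*x[:2],.056]) for x in st];print(np.round(q,1))
s=r.sense();print(s["clock"],s["tcp_pos"],s["orientation"])
m=np.array(q).mean(0).astype(int);im=w["frame"][:,:,::-1]
x0=max(m[0]-100,0);y0=max(m[1]-75,0);c=im[y0:y0+150,x0:x0+200];print(x0,y0)
cv2.imwrite('pics/w2c.png',cv2.resize(c,None,fx=4,fy=4,interpolation=cv2.INTER_CUBIC))
```

```text
-1.4014604197947456 [ 0.49750345 -0.21459776] [[ 0.22102323  0.06350907]
 [-0.24653055  0.12570382]
 [ 0.02550732 -0.1892129 ]]
[0.03709134 0.00314896] [ 0.4604121  -0.21774672]
[[313.3 210. ]
 [315.4 126.9]
 [244.3 170.2]]
5.0917 [ 0.4605744  -0.21841292  0.35997663] [-1.79997990e+02  7.72982683e-03 -1.45164062e+00]
190 94
```

View pics/w2c.png

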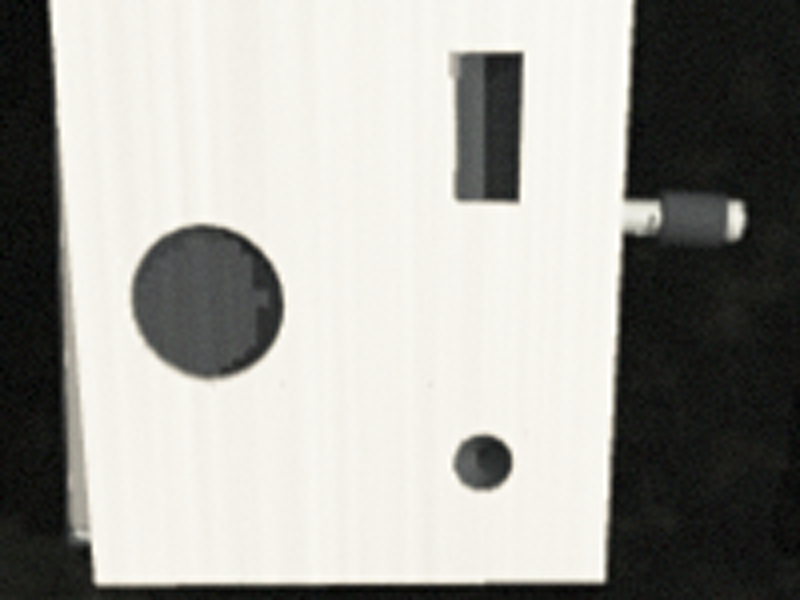

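The crop shows the cone at (483,462), the groove's middle at (487,126) and the flat at (208,301). Next I'll take the same kind of view of the plate.

Run:
```python
from h import *
w=dict(np.load('pics/w2.npz'))
st=[ray(w,190+(x-1.5)/4,94+(y-1.5)/4,.056) for x,y in((483,462),(487,126),(208,301))]
a,t,res=fit(F,st);print(a,t,res)
s=r.sense();tc=np.array(s["tcp_pos"]);off=ray(w,280,170,.056)[:2]-tc[:2]
b=29.5;c=np.radians(b-s["orientation"][2]);M=np.array([[np.cos(c),-np.sin(c)],[np.sin(c),np.cos(c)]])
p=np.array([.488,.073])-M@off
r.reach([p[0],p[1],.328+.02],[180,0,b]);r.wait(.3)
w=snap("wrist","w3");m=np.array(proj(w,[.488,.073,.024])).astype(int)
x0=max(m[0]-100,0);y0=max(m[1]-75,0);c=w["frame"][y0:y0+150,x0:x0+200,::-1];print(x0,y0)
cv2.imwrite('pics/w3c.png',cv2.resize(c,None,fx=4,fy=4,interpolation=cv2.INTER_CUBIC))
s=r.sense();print(s["clock"],s["tcp_pos"],s["orientation"])
```

```text
-1.0681432724416027 [ 0.49870194 -0.21172381] [[-0.20321025  0.14181582]
 [-0.03209775  0.55687373]
 [ 0.235308   -0.69868956]]
179 92
6.4917 [0.4580259  0.05062622 0.34795539] [-1.79999203e+02  9.18291486e-03  2.94172050e+01]
```

View pics/w3c.png

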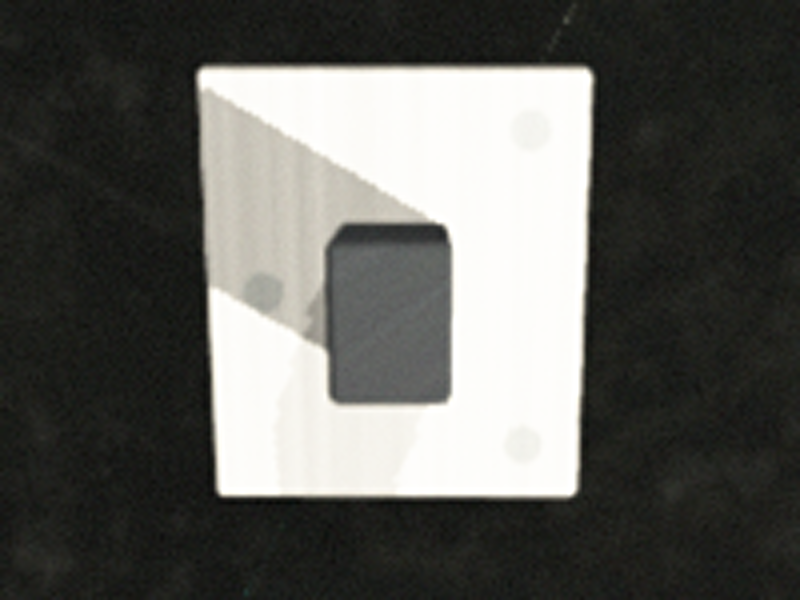

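The plate marks are groove (531,130), cone (522,445) and flat (263,292), with the block clear. I'll grasp across y, lift a little, and check the plate in the hand.

Run:
```python
from h import *
w=dict(np.load('pics/w3.npz'))
pl=[ray(w,179+(x-1.5)/4,92+(y-1.5)/4,.024) for x,y in((522,445),(531,130),(263,292))]
a,t,res=fit(F,pl);print(a,t,res)
pc=np.mean([ray(w,179+(x-1.5)/4,92+(y-1.5)/4,.024) for x,y in((218,496),(578,496),(594,67),(200,67))],0);print(pc)
r.reach([t[0],t[1],.30],[180,0,a]);r.servo_line([t[0],t[1],.223],speed=.08)
print(r.sense()["contact_force"],r.sense()["tcp_pos"])
r.grab(20);r.wait(.2);s=r.sense();print(s["opening"],s["contact_force"],s["tcp_pos"])
r.servo_line([t[0],t[1],.33],speed=.12);r.wait(.3)
s=r.sense();print(s["clock"],s["opening"],s["contact_force"],s["torque"],s["tcp_pos"],s["orientation"])
snap("wrist","w4",s=1.4)
```

```text
29.104745109057962 [0.48890524 0.07636539] [[ 0.02258877  0.06932771]
 [-0.08162899  0.0236085 ]
 [ 0.05904022 -0.09293621]]
[0.48937164 0.07580745 0.024     ]
[-0.03467071 -1.027774    0.20454787] [0.48914999 0.076398   0.22371121]
0.025898647532795502 [ 0.07945797 -0.15858907  0.35720631] [0.48890404 0.07632736 0.22300413]
10.475 0.025822403602616208 [ 0.37267213  0.4767167  -3.41401515] [-0.03904987  0.11673265  0.02219525] [0.48885772 0.07635428 0.32946835] [-1.79978666e+02  4.73036569e-02  2.91026625e+01]
```

View pics/w4.png

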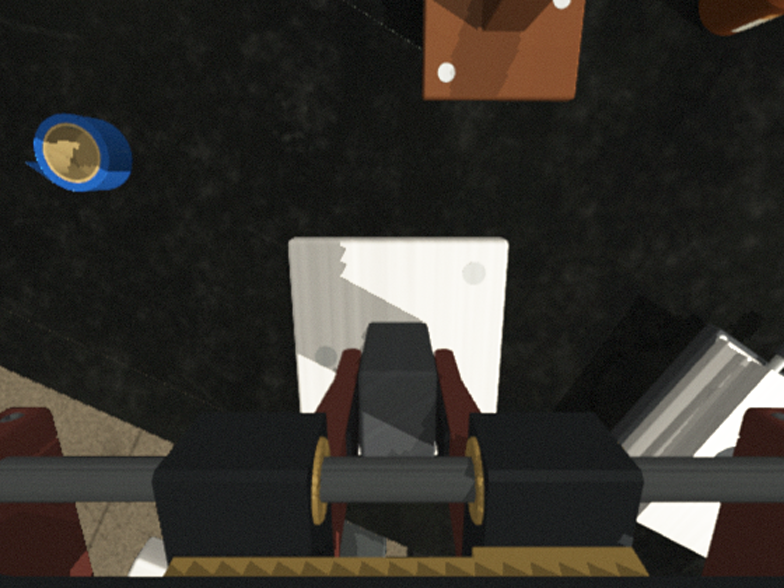

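The plate is held level. In the 1.4x view the far corners are at (289,238) and (508,238), the groove mark at (474,273) and the flat mark at (325,356). I'll compare these with the expected in-hand pose.

Run:
```python
from h import *
w=dict(np.load('pics/w4.npz'));tc=np.array([.48885772,.07635428,.32946835]);c=-np.radians(29.1027)
M=np.array([[np.cos(c),-np.sin(c)],[np.sin(c),np.cos(c)]])
for p,n in(((289,238),(.052,.046)),((508,238),(.052,-.046)),((474,273),F[1]),((325,356),F[2])):
    q=M@(ray(w,p[0]/1.4,p[1]/1.4,tc[2]-.199)-tc)[:2];print(np.round(1e3*q,1),np.round(1e3*(q-n),1))
```

```text
[52.6 45.5] [ 0.6 -0.5]
[ 52.6 -44.1] [0.6 1.9]
[ 37.9 -30.9] [-0.1  1.1]
[ 0.3 33.3] [0.3 1.3]
```

The in-hand offset shows the camera reads about 1.1 mm too far in tool y. The corrected stage centre is about (0.4985, -0.2128), and top and wrist agree on it within 0.6 mm. I'll carry the plate over and descend gently, watching the force.

```bash
cat >> h.py <<'E'
def force(n=3):
    L=[]
    for _ in range(n):
        r.wait(.03); s=r.sense(); L.append(np.r_[s["contact_force"],s["torque"]])
    return np.mean(L,0)
E
python3 - <<'E'
from h import *
x,y,yaw=.4985,-.2128,-1.3
s=r.sense();p=s["tcp_pos"]
r.servo_line([p[0],p[1],.36],speed=.15)
r.reach([x,y,.36],[180,0,yaw]);r.servo_line([x,y,.288],speed=.06);r.wait(.3)
f0=force(6);np.save('f0.npy',f0);print(f0.round(2),r.sense()["tcp_pos"],r.sense()["orientation"])
z=.283
while z>.2740:
    r.servo_line([x,y,z],speed=.02);f=force()-f0;s=r.sense()
    print(round(z,4),s["tcp_pos"].round(4) if hasattr(s["tcp_pos"],'round') else s["tcp_pos"],f.round(2),round(s["clock"],1))
    if f[2]>4 or np.hypot(f[0],f[1])>4: break
    z-=.0008
E
```

```text
[-0.09  0.01 -3.52  0.01  0.16 -0.02] [ 0.49850969 -0.21279442  0.28801269] [-1.79999493e+02 -2.45728199e-03 -1.29827758e+00]
0.283 [ 0.4985 -0.2128  0.283 ] [ 0.26  0.   -0.26  0.02 -0.01  0.01] 14.3
0.2822 [ 0.4985 -0.2128  0.2822] [ 0.01 -0.47  0.14 -0.01 -0.01  0.  ] 14.7
0.2814 [ 0.4985 -0.2128  0.2814] [ 0.4   0.29 -0.16  0.04  0.02  0.  ] 15.0
0.2806 [ 0.4985 -0.2128  0.2806] [ 0.17  0.21  0.1  -0.03 -0.01  0.04] 15.4
0.2798 [ 0.4985 -0.2128  0.2798] [-0.47 -0.01 -0.06 -0.01 -0.02  0.02] 15.7
0.279 [ 0.4985 -0.2128  0.279 ] [ 0.4  -0.24 -0.09  0.   -0.01  0.04] 16.1
0.2782 [ 0.4985 -0.2128  0.2782] [ 0.07 -0.02 -0.05 -0.03 -0.03  0.03] 16.4
0.2774 [ 0.4985 -0.2128  0.2774] [ 0.08  0.23  0.34 -0.02 -0.01  0.01] 16.8
0.2766 [ 0.4985 -0.2128  0.2766] [-0.03 -0.35 -0.12  0.01 -0.02  0.03] 17.1
0.2758 [ 0.4985 -0.2128  0.2758] [-0.09 -0.16 -0.09  0.    0.    0.04] 17.5
0.275 [ 0.4985 -0.2128  0.275 ] [ 0.05  0.29  0.43  0.04 -0.01  0.05] 17.8
0.2742 [ 0.4986 -0.2127  0.2746] [ 0.38  1.8   2.47  0.3  -0.06  0.08] 18.2
```

It went straight into the seats, with first contact at about home height and a small +y push. I'll follow the push and settle.

Run:
```python
from h import *
f0=np.load('f0.npy');x,y,z=.4985,-.2128,.2742
for i in range(10):
    f=force(5)-f0;s=r.sense();print(np.round(np.array(s["tcp_pos"])*1e3,2),f.round(2))
    if f[2]>9: break
    if np.hypot(f[0],f[1])>.8: x+=1.5e-4*f[0];y+=1.5e-4*f[1]
    else: z-=.0003
    r.servo_line([x,y,z],speed=.01)
print(x,y,z,s["clock"],s["orientation"])
```

```text
[ 498.62 -212.68  274.56] [ 0.38  1.87  3.37  0.36 -0.06  0.06]
[ 498.63 -212.54  274.51] [ 0.93  1.58  4.97  0.22 -0.07  0.05]
[ 498.71 -212.44  274.48] [ 0.27  0.54  5.76 -0.03 -0.03  0.09]
[ 498.73 -212.39  274.42] [-0.36  0.16  9.07 -0.1   0.14  0.09]
0.498695477774466 -0.21228283073465654 0.2739 19.6083 [ 1.79965155e+02 -3.65248380e-02 -1.30273049e+00]
```

The plate is home: TCP at 0.2744 with only a vertical reaction. I'll relax the push, release, rise and check.

Run:
```python
from h import *
x,y=.498695,-.21228
r.servo_line([x,y,.2743],speed=.01);print((force()-np.load('f0.npy')).round(2))
r.grab(5);r.wait(.2);print((force()-np.load('f0.npy')).round(2),r.sense()["tcp_pos"])
r.let_go();r.wait(.2);r.servo_line([x,y,.36],speed=.1)
p=ray  # move back so wrist camera sees the plate
r.reach([x-.037,y-.004,.38],[180,0,-1.3]);r.wait(.3)
w=snap("wrist","w5");c=w["frame"][70:270,160:420,::-1];cv2.imwrite('pics/w5c.png',cv2.resize(c,None,fx=3,fy=3,interpolation=cv2.INTER_CUBIC))
a=np.radians(-1.3);P=lambda u,v:[x+u*np.cos(a)-v*np.sin(a),y+u*np.sin(a)+v*np.cos(a),.0755]
# predicted crop pixels of plate corners if home (with +1.1mm y camera bias)
for u,v in((-.052,-.046),(.052,-.046),(.052,.046),(-.052,.046)):
    q=np.array(P(u,v+.0011)); print((np.array(proj(w,q))-[160,70])*3)
print(r.sense()["clock"])
d=snap("scene","s5");c=d["frame"][200:310,300:410,::-1];cv2.imwrite('pics/s5c.png',cv2.resize(c,None,fx=5,fy=5,interpolation=cv2.INTER_CUBIC))
```

```text
[ 0.28 -0.95  8.04 -0.29 -0.05  0.11]
[ 1.14 -1.29  7.39 -0.34 -0.16  0.15] [ 0.4987211  -0.21233632  0.27434447]
[500.69287356 463.4263426 ]
[515.12191084 118.9200427 ]
[194.22734184 119.05973886]
[212.20403428 463.43864662]
23.375
```

View pics/w5c.png

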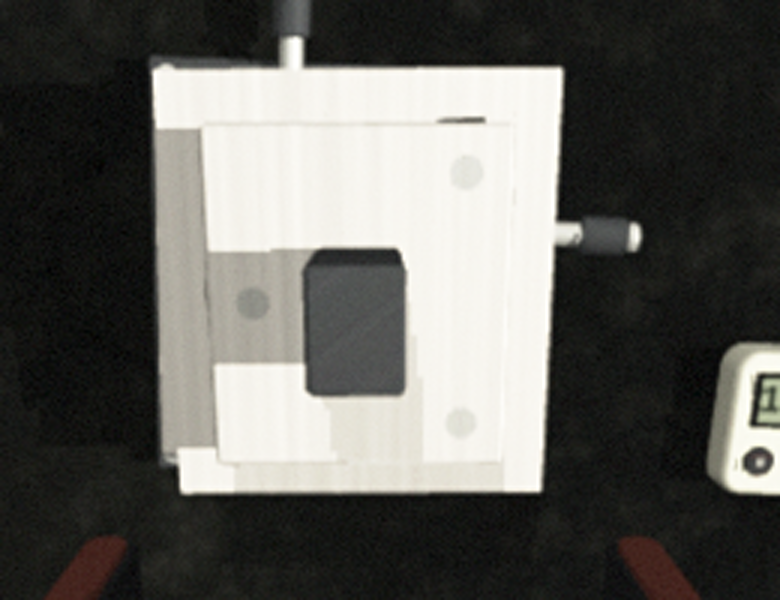

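View pics/s5c.png

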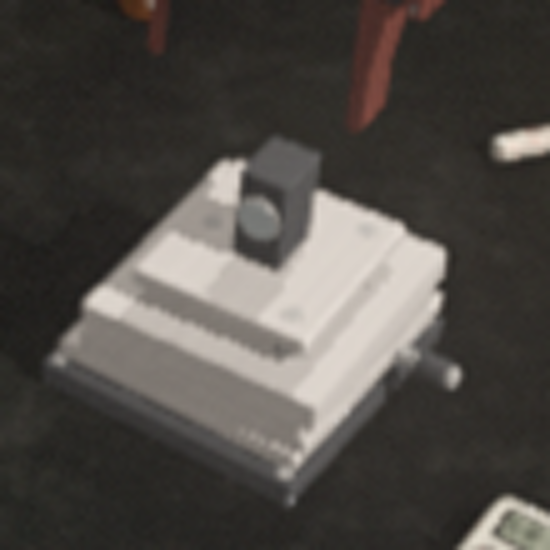

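Both views show the plate level on the stage, released, with its feet marks at (466,172), (460,424) and (252,304). One numeric check of those marks against the seats, then I'll hand in.

Run:
```python
from h import *
w=dict(np.load('pics/w5.npz'))
pl=[ray(w,160+(x-1)/3,70+(y-1)/3,.0755) for x,y in((460,424),(466,172),(252,304))]
print(fit(F,pl))
w=dict(np.load('pics/w2.npz'))
print(fit(F,[ray(w,190+(x-1.5)/4,94+(y-1.5)/4,.056) for x,y in((483,462),(487,126),(208,301))])[:2])
# settled? image change between two frames
a=r.snapshot("scene")["frame"].astype(int);r.wait(.5);b=r.snapshot("scene")["frame"].astype(int)
o=np.load('pics/s5.npz')["frame"].astype(int);sl=np.s_[225:275,325:385]
print(abs(a-b)[sl].mean(),abs(o-b)[sl].mean(),force().round(2),r.sense()["clock"])
```

```text
(np.float64(-1.04609186214548), array([ 0.49808817, -0.21139723]), array([[-0.11457179,  0.05402907],
       [ 0.13750056,  0.01286667],
       [-0.02292878, -0.06689574]]))
(np.float64(-1.0681432724416027), array([ 0.49870194, -0.21172381]))
0.5927777777777777 0.6001111111111112 [-0.24 -0.34 -0.5  -0.01  0.14  0.  ] 24.125
```

The plate's pose matches the seats within 0.7 mm and 0.02°, and it isn't moving. Handing in.

```bash
python3 -c "
from station import r
print(r.hand_in())"
```

```text
the job is handed in; nothing more can be done
None
```

The mirror plate is on the alignment stage, released and at rest, and as far as I can measure all three balls are home. I handed the job in at about 24 s on the robot clock; it reports no verdict.

**What I did:** I picked the silver plate (not the brown or green one), gripped it across the block and lifted it. I located the seats with the wrist and top cameras, allowing for about 1.1 mm of camera error seen with the plate in the hand. I then lowered it in 0.8 mm steps and followed the small sideways push on contact.

**Last checks:**
- **Depth:** the tool stopped at 0.2744 m, against 0.2745 m expected for home. The contact forces I read peaked at about 9 N upward, with almost no sideways force at that point.
- **Position after release:** the feet marks sit within about 0.7 mm and 0.02° of the seats seen earlier. The picture did not change over half a second.
- **Robot:** the hand is clear, with only noise on the force reading.

**Disagreements:**
- **Wrong first move:** I left out a crop offset, so the arm first went to a spot about 0.24 m off in y. It was high up and touched nothing.
- **Plate edges:** in the final wrist picture the left edge was up to about 9 enlarged pixels (roughly 3 mm) from where I predicted. The plate also looked narrow in the in-hand view, so I put this down to how I read the edges.
- **Before release:** about 7 N of vertical load remained when I opened the fingers; I saw no shift afterwards.

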